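# Shut down the tea station

## Task

Shut down the tea station: turn the pump dispenser's vent valve fully open, press its pump head all the way down twice, letting it come right up after each press, then shut the valve again; never pump with the valve shut. Hang every tea infuser by its eye on the drying rack, one to a peg, before or after the pumping, and leave them hanging still. Leave the spice jar, kitchen timer and match box where they stand.

Things in the scene. Friction and masses are not known exactly. Their poses are not given: they have to be found in the camera images.
- dispenser: fixed pump dispenser, a stainless steel box 118 (x) x 188 (y) mm with a black lid whose top is 151 mm above the worktop; origin at the centre of its underside; a spout sticks out 100 mm from the centre on its front (-x) side. On the lid are the pump head (at y = -42 mm of this frame) and the vent valve (at y = +42 mm)
- pump (a joint): pump head, travel in m: 0 = fully up, 0.014 = fully down on its stop. A spring pushes it back up: about 1.5 N at the top, 5 N at the stop
- pump_top (a point): centre of the top face of the pump head, a grey disc 42 mm across, 10 mm thick, 178 mm above the worktop when up
- valve (a joint): vent valve handle, angle in rad: 0 = shut (stop, bar towards the red dot), 1.25 = fully open (stop, bar towards the green dot); it opens counterclockwise seen from above and stays where it is left (about 0.06 N m of friction)
- valve_grip (a point): on the axis of the valve handle, 172 mm above the worktop: the middle of a red upright grip bar 46 mm long (along this point's y, which turns with the handle), 10 mm thick (along x), its top 10 mm above this point and the disc below it 13 mm under this point; the white mark is at its +y end
- rack: fixed drying rack: wooden tray 130 x 310 mm, two posts and a wooden rail at x = +50 mm of this frame whose top is 195 mm above the worktop, with four steel pegs that point to this frame's -x, 70 mm apart; origin at the centre line of the pegs' seats, on the worktop
- peg_1 (a point): peg 1 (1 is at the -y end): point on its axis 192 mm above the worktop, where an eye should sit, axes as the rack's. Bar 8 mm thick from the rail to an upturned tip at x = -34 mm of this point, rising gently (187 mm high at the rail, 194 mm before the tip); the tip's highest point is 206 mm above the worktop. A black stop collar 24 mm across at x = +22 to +27 mm keeps an eye off the rail
- peg_2 (a point): peg 2 (1 is at the -y end): point on its axis 192 mm above the worktop, where an eye should sit, axes as the rack's. Bar 8 mm thick from the rail to an upturned tip at x = -34 mm of this point, rising gently (187 mm high at the rail, 194 mm before the tip); the tip's highest point is 206 mm above the worktop. A black stop collar 24 mm across at x = +22 to +27 mm keeps an eye off the rail
- peg_3 (a point): peg 3 (1 is at the -y end): point on its axis 192 mm above the worktop, where an eye should sit, axes as the rack's. Bar 8 mm thick from the rail to an upturned tip at x = -34 mm of this point, rising gently (187 mm high at the rail, 194 mm before the tip); the tip's highest point is 206 mm above the worktop. A black stop collar 24 mm across at x = +22 to +27 mm keeps an eye off the rail
- peg_4 (a point): peg 4 (1 is at the -y end): point on its axis 192 mm above the worktop, where an eye should sit, axes as the rack's. Bar 8 mm thick from the rail to an upturned tip at x = -34 mm of this point, rising gently (187 mm high at the rail, 194 mm before the tip); the tip's highest point is 206 mm above the worktop. A black stop collar 24 mm across at x = +22 to +27 mm keeps an eye off the rail
- infuser_1: tea infuser, may be absent: steel capsule 48 mm across on a heavy foot 56 mm across, 46 mm high, with a green flat handle upright on top, 116 mm high in all, 100 g; origin at the centre of its underside. The handle is 8 mm thick (along x), 34 mm wide (along y); its eye, open along x, is 20 mm wide, from 46 to 78 mm above the origin; above it is a solid grip plate up to 116 mm
- infuser_1_eye (a point): point in the upper part of that infuser's eye, 74 mm above its origin, where the peg's axis lies when it hangs; axes as the infuser's
- infuser_2: tea infuser, may be absent: steel capsule 48 mm across on a heavy foot 56 mm across, 46 mm high, with a green flat handle upright on top, 116 mm high in all, 100 g; origin at the centre of its underside. The handle is 8 mm thick (along x), 34 mm wide (along y); its eye, open along x, is 20 mm wide, from 46 to 78 mm above the origin; above it is a solid grip plate up to 116 mm
- infuser_2_eye (a point): point in the upper part of that infuser's eye, 74 mm above its origin, where the peg's axis lies when it hangs; axes as the infuser's
- infuser_3: tea infuser, may be absent: steel capsule 48 mm across on a heavy foot 56 mm across, 46 mm high, with a green flat handle upright on top, 116 mm high in all, 100 g; origin at the centre of its underside. The handle is 8 mm thick (along x), 34 mm wide (along y); its eye, open along x, is 20 mm wide, from 46 to 78 mm above the origin; above it is a solid grip plate up to 116 mm
- infuser_3_eye (a point): point in the upper part of that infuser's eye, 74 mm above its origin, where the peg's axis lies when it hangs; axes as the infuser's
- infuser_4: tea infuser, may be absent: steel capsule 48 mm across on a heavy foot 56 mm across, 46 mm high, with a green flat handle upright on top, 116 mm high in all, 100 g; origin at the centre of its underside. The handle is 8 mm thick (along x), 34 mm wide (along y); its eye, open along x, is 20 mm wide, from 46 to 78 mm above the origin; above it is a solid grip plate up to 116 mm
- infuser_4_eye (a point): point in the upper part of that infuser's eye, 74 mm above its origin, where the peg's axis lies when it hangs; axes as the infuser's
- spice_jar: bystander: amber spice jar with black cap, 41 x 39 x 95 mm; origin at the centre of its underside
- egg_timer: bystander: round black and cream kitchen timer, 59 mm across and high; origin at the centre of its underside
- matchbox: bystander: match box 36 x 58 x 17 mm; origin at the centre of its underside
There are look-alikes about, which are no part of the job. Leave any red look-alike of the infuser_2 alone. Leave any pink look-alike of the infuser_1 alone.

How it is judged:
On the way, in this order (a step that is already met when the one before it is completed fails the run):
1. the vent valve is fully open (value of joint valve above 1.15 rad), for 0.1 s.
2. the pump head is pressed down to its stop with the valve open (value of joint pump above 0.0125 m and value of joint valve above 1.15 rad), for 0.1 s.
3. the pump head comes right up (value of joint pump below 0.002 m), for 0.1 s.
4. the pump head is pressed down to its stop a second time with the valve open (all of step 2), for 0.1 s.
5. the pump head comes right up again (value of joint pump below 0.002 m), for 0.1 s.
6. the vent valve is shut (value of joint valve below 0.1 rad), for 0.1 s.
At the end, for the whole second after the job is handed in: The valve is shut (under 0.1 rad), the pump head is up (within 2 mm), and every infuser present hangs on a peg of the rack: its eye point within 30 mm of a peg's seat point, its base more than 90 mm above the worktop, upright within 0.35 rad, and still (under 0.03 m/s) (value of joint valve below 0.1 rad and value of joint pump below 0.002 m and (distance between infuser_1_eye and peg_1 below 0.03 m or distance between infuser_1_eye and peg_2 below 0.03 m or distance between infuser_1_eye and peg_3 below 0.03 m or distance between infuser_1_eye and peg_4 below 0.03 m) and height (world z) of each of infuser_1, infuser_2, infuser_3, infuser_4 above 0.09 m and angle between each of infuser_1, infuser_2, infuser_3, infuser_4's own z axis and vertical below 0.35 rad and linear speed of each of infuser_1, infuser_2, infuser_3, infuser_4 below 0.03 m/s and (distance between infuser_2_eye and peg_1 below 0.03 m or distance between infuser_2_eye and peg_2 below 0.03 m or distance between infuser_2_eye and peg_3 below 0.03 m or distance between infuser_2_eye and peg_4 below 0.03 m) and (distance between infuser_3_eye and peg_1 below 0.03 m or distance between infuser_3_eye and peg_2 below 0.03 m or distance between infuser_3_eye and peg_3 below 0.03 m or distance between infuser_3_eye and peg_4 below 0.03 m) and (distance between infuser_4_eye and peg_1 below 0.03 m or distance between infuser_4_eye and peg_2 below 0.03 m or distance between infuser_4_eye and peg_3 below 0.03 m or distance between infuser_4_eye and peg_4 below 0.03 m)); the robot touches nothing.
It fails at once if the pump head is pressed (by more than 6 mm) while the valve is shut or half open (value of joint pump above 0.006 m and value of joint valve below 0.9 rad).
It fails at once if the spice jar is shifted by more than 30 mm (distance of spice_jar from where it was at the start of the episode above 0.03 m).
It fails at once if the egg timer is shifted by more than 30 mm (distance of egg_timer from where it was at the start of the episode above 0.03 m).
It fails at once if the matchbox is shifted by more than 30 mm (distance of matchbox from where it was at the start of the episode above 0.03 m).
Of infuser_1, infuser_2, infuser_3, infuser_4 only 3 to 4 are there at a start; the rules pass over those that are not, and their reading is None.
At some moment in a run one of infuser_1, infuser_2, infuser_3, infuser_4 may be knocked a few centimetres aside while the robot is not near it.
It also fails if it takes over 208 s, if anything falls off the work surface, if the arm or the gripper's body presses on something with over 40 N, if the wrist force passes 120 N, or if a joint passes its speed limit or range.

## Robot

A 6-joint arm with a two-finger parallel gripper is mounted at the origin on a cart in front of the work surface, level with it; the furniture and walls round the work are solid. World frame = base frame: x ahead of the robot, y to its left, z up, the work surface at z = 0. Lengths are in m, angles in rad, forces in N, time in s.
With the tool pointing down it reaches from about 0.35 to 0.975 m from the base axis. Payload 4.9 kg.
Tool frame: the origin (TCP) lies on the centre line of the jaws, within the pads' length; the fingertips stand 25 mm ahead of it and the grasp point (between the pads) lies 6 mm ahead of it; z points along the fingers, y is the line along which they close (so a half turn about z gives the same grasp; the last joint's range is limited). The gripper opens to 85 mm and grips with 20 to 120 N. Pads are 22 mm wide; open, the fingers measure 114 mm over their backs; the gripper's body (76 mm by 85 mm) begins 54 mm behind the grasp point. The pads swing forward as they close: fully open they stand 13 mm farther back than shut.
Start: joints at [0.988, 0.053, 1.613, -0, 1.476, -0.119], TCP at [0.28, 0.559, 0.256] pointing down, gripper open.
Joint ranges: [-3.01, 3.01], [-1.01, 2.22], [0.06, 2.58], [-1.02, 4.17], [0.09, 2.62], [-3.14, 3.14]. Speed limits (rad/s): [2.57, 2.57, 3.14, 3.14, 3.14, 3.14].

## Interface

Orientations are given as a unit quaternion [w, x, y, z].
In Python, from plant import state, grab_frame, get_calibration, job gives the robot as it stands. The module is installed in compiled form; this text tells all that it offers.
- The arm moves only by the tool move_arm, never from a script. Its argument "targets" is a list that holds one entry, the list of rows, each a list of 5 numbers: the opening in per cent of the stroke, from 0 (shut) to 100 (fully open), then the shift along the tool's x, y, z as a fraction of full scale, then the turn about the tool's z as a fraction of full scale. A call has 1 to 5 rows; each row shifts and turns the commanded pose from where the row before left it, along the tool's axes as they then stand; what a row does not reach is not made up. Full scale, the value 1, is 0.6 m for a shift and 6 degrees for a turn. A row lasts 1/12 s, in which the tool goes at most 41.7 mm and 7.16 degrees, less where a joint would pass 70% of its speed; a pose out of reach is approached as far as the arm can. A call with a number of a shift or a turn outside -1 to 1 is refused whole. A call with a gripper value outside its range is refused whole. The fingers move at their own pace and stop on an object; the grip force is fixed at half the most. Time passes only in rows, so rows that do not move let the fingers close. It gives the time, the measured TCP pose, the force, the opening and the grip force at its end, in the units of the state.
- state(): the state, without advancing time (a new reading comes with each control period).
- grab_frame(name): name is "scene" or "top"; returns the picture (400x640x3 uint8, red, green, blue); there is no depth.
- get_calibration(name): a dict with "vertical_fov" (degrees; the focal length in pixels is half the picture's height over the tangent of half this angle, whatever the lens; pixels are square), "cx", "cy" (the principal point, pixels), "R" (3x3) and "t" (3): a world point X has camera coordinates R X + t. Camera axes: x right, y down, z forward; pixel columns grow to the right and rows downward; lengths in m; the calibration is good to about 2 mm. A picture is of the moment at which its call begins. get_calibration takes no time and is no camera call.
- job.job_done(): hands the job in; it is judged then, once.
The state is a dict: "time": time; "joint_pos": joint angles; "joint_vel": joint speeds; "joint_efforts": joint torques, N m; "tool_pos": TCP position; "tool_rot": TCP orientation; "contact_force": force on the tool from outside, world axes, zero at the start; "ft_torque": the same for the moment, N m; "gripper_width": opening from 0.0 (shut) to 1.0 (fully open); "grasp_force": force on a finger pad.
Only numpy, scipy, OpenCV 4.12 (cv2) and the standard library are available. Lean on these libraries where they do the work, as an engineer would, in place of code of your own. Each camera call takes 0.05 s, during which the arm holds its last target. There are 200 camera calls.

## Working session

There is one attempt and no reset: what is moved stays moved. The work goes in short steps, Python scripts to look and compute and a tool call to move; the robot and the scene stay as the last step left them, time stands still between calls to the robot, and variables do not carry over. Pictures are saved under pics/ and viewed, at most 14 in all, crops included, and the job is handed in when it is done.

Besides the shell and the picture viewer there is one more tool, called as name(argument=value, ...), one argument or row to a line, values as JSON. move_arm: Moves the arm, as the interface text tells. Shift numbers are shares of 0.6 m and turn numbers shares of 6 degrees, none past 1 either way. Its arguments: {"type":"object","properties":{"targets":{"type":"array"}},"required":["targets"]}

```bash
mkdir -p pics; cat > h.py <<'E'
import numpy as np,cv2
from plant import state,grab_frame,get_calibration,job
def save(n,f): cv2.imwrite('pics/'+f,cv2.cvtColor(grab_frame(n),cv2.COLOR_RGB2BGR))
def fl(c): return 200/np.tan(np.radians(c['vertical_fov'])/2)
def proj(n,X):
    c=get_calibration(n);p=np.array(c['R'])@np.array(X,float)+np.array(c['t']);f=fl(c)
    return [c['cx']+f*p[0]/p[2],c['cy']+f*p[1]/p[2]]
def ray(n,u,v,z):
    c=get_calibration(n);R=np.array(c['R']);t=np.array(c['t']);f=fl(c)
    o=-R.T@t;d=R.T@np.array([(u-c['cx'])/f,(v-c['cy'])/f,1]);s=(z-o[2])/d[2];return o+s*d
def crop(src,dst,x0,y0,x1,y1,k):
    i=cv2.imread('pics/'+src)[y0:y1,x0:x1];cv2.imwrite('pics/'+dst,cv2.resize(i,None,fx=k,fy=k,interpolation=cv2.INTER_CUBIC))
E
python3 - <<'E'
from h import *
for n in('scene','top'):
    save(n,n+'0.png');c=get_calibration(n);print(n,c, -np.array(c['R']).T@np.array(c['t']))
s=state();print(s['tool_pos'],s['tool_rot'],s['time'])
E
```

```text
scene {'vertical_fov': 44.69679465152379, 'cx': 314.3827759955137, 'cy': 203.26278587870482, 'R': array([[ 0.80740641, -0.58958738,  0.02194542],
       [-0.39419634, -0.56675788, -0.72346026],
       [ 0.43898078,  0.57547565, -0.69001714]]), 't': array([-0.4255291 ,  0.29786383,  1.20030147])} [-0.06591752 -0.77281418  1.05305964]
top {'vertical_fov': 45.0022096497359, 'cx': 315.65450130254317, 'cy': 193.95257115764832, 'R': array([[ 0.01544152, -0.99976787,  0.01502559],
       [-0.99393503, -0.01698433, -0.10864935],
       [ 0.10887932, -0.01325675, -0.99396657]]), 't': array([0.00366438, 0.53432604, 1.27451044])} [0.39226095 0.02963457 1.32481989]
[0.27927425 0.55853534 0.25516661] [-3.33085415e-04  2.29822714e-01  9.73232045e-01 -8.92052027e-04] 0.1
```

View pics/scene0.png

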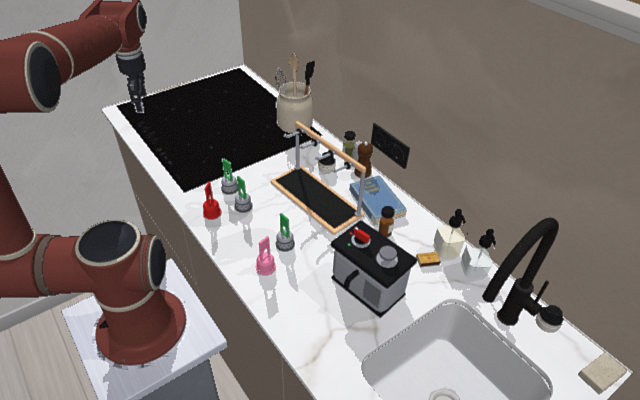

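View pics/top0.png

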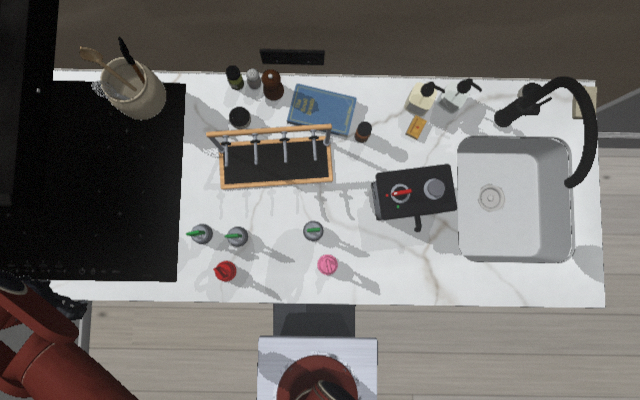

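The scene view shows three green infusers (about (229,182), (243,200), (285,238)) and red and pink look-alikes. The top view has the infusers at (201,233), (236,236) and (313,230), the rack at about (276,160) and the dispenser at about (414,192). I'll enlarge next.

```bash
python3 - <<'E'
from h import *
crop('top0.png','c1.png',180,110,340,250,5) if 0 else crop('top0.png','c1.png',180,115,340,250,4)
crop('top0.png','c2.png',360,150,480,240,6)
crop('scene0.png','c3.png',200,120,410,310,3.5) if 0 else crop('scene0.png','c3.png',200,110,420,275,3.6)
E
```

```text
(no output)
```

View pics/c1.png

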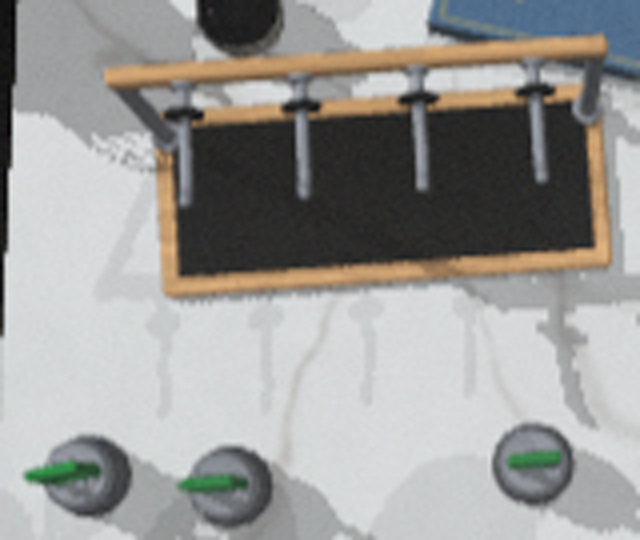

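View pics/c2.png

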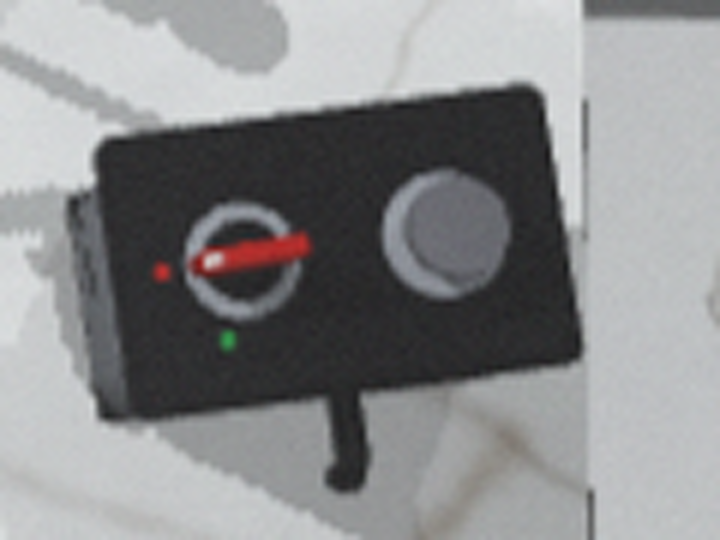

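View pics/c3.png

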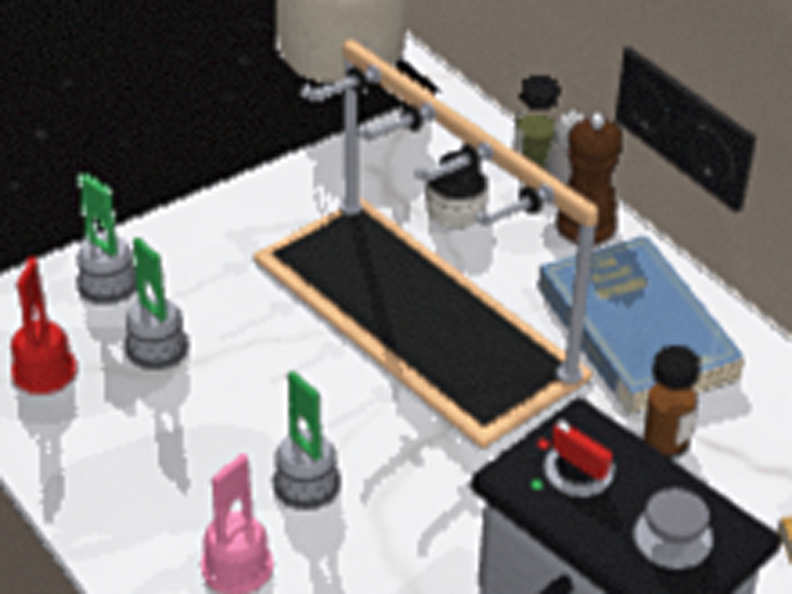

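The crops show the four pegs with collars, three green handles nearly along the rack's y, the valve shut with its white mark towards the red dot, and the pump disc at c2 (458,228). I'll triangulate with both views.

```bash
cat >> h.py <<'E'
def tri(a,b):
    from scipy.optimize import least_squares
    return least_squares(lambda X:np.r_[np.array(proj('top',X))-a,np.array(proj('scene',X))-b],[.6,.1,.1])
E
python3 - <<'E'
from h import *
T=lambda p:np.array([180+p[0]/4,115+p[1]/4]);D=lambda p:np.array([360+p[0]/6,150+p[1]/6]);S=lambda p:np.array([200+p[0]/3.6,110+p[1]/3.6])
np.set_printoptions(precision=4,suppress=True)
def sh(n,a,b):
    r=tri(a,b);print(n,r.x,'res',r.fun)
for n,a,b in [('tip1',(541,180),(485,217)),('tip2',(422,188),(422,175)),('tip3',(304,196),(365,132)),('tip4',(186,204),(308,92)),
 ('col1',(536,90),(533,200)),('col4',(183,113),(363,77)),('railR',(605,45),(590,208)),('railL',(107,75),(351,46))]: sh(n,T(a),S(b))
for n,a,b in [('pump',(458,228),(678,510)),('barmid',(252,253),(582,450)),('red',(162,271),(544,443)),('green',(228,340),(537,485))]: sh(n,D(a),S(b))
print('handle top ends by plane .116, foot by plane .01')
for n,a,b,f in [('A',(25,474),(100,466),(90,476)),('B',(181,483),(246,482),(231,487)),('C',(508,461),(558,458),(533,464))]:
    p=ray('top',*T(a),.116);q=ray('top',*T(b),.116);print(n,p,q,np.linalg.norm(p-q),(p+q)/2,'foot',ray('top',*T(f),.015))
print('pegs by plane')
for k,(c,t) in enumerate(zip([(536,90),(418,98),(301,104),(183,113)],[(541,180),(422,188),(304,196),(186,204)])):
    c=ray('top',*T(c),.189);t=ray('top',*T(t),.2);d=(c-t)[:2];L=np.linalg.norm(d);d/=L;print(k+1,L,np.degrees(np.arctan2(d[1],d[0])),t[:2]+d*.034)
for n,p,z in [('pump',(458,228),.178),('bar',(252,253),.182),('red',(162,271),.151),('green',(228,340),.151),('lidTL',(100,143),.151),('lidTR',(542,85),.151),('lidBR',(580,360),.151),('lidBL',(130,418),.151)]: print(n,ray('top',*D(p),z))
s=state();print(proj('top',s['tool_pos']),proj('scene',s['tool_pos']))
E
```

```text
tip1 [0.5984 0.0156 0.198 ] res [ 0.5241 -0.8048 -1.1031  0.16  ]
tip2 [0.5921 0.0864 0.1955] res [ 0.3374 -0.5286 -0.7426  0.0935]
tip3 [0.5859 0.1558 0.197 ] res [ 0.3473 -0.5546 -0.799   0.0861]
tip4 [0.5789 0.2254 0.1981] res [ 0.1306 -0.2127 -0.3139  0.0282]
col1 [0.6537 0.0203 0.1863] res [ 0.0859 -0.1294 -0.1799  0.0294]
col4 [0.6364 0.2307 0.1868] res [ 0.3097 -0.4937 -0.7385  0.0807]
railR [ 0.6792 -0.0198  0.1939] res [-0.1866  0.2755  0.3811 -0.0698]
railL [0.6588 0.2782 0.1831] res [ 0.0983 -0.1571 -0.2401  0.0256]
pump [ 0.5378 -0.2761  0.1759] res [ 0.0946 -0.1383 -0.163   0.0314]
barmid [ 0.5263 -0.1941  0.1686] res [-0.1322  0.1986  0.2413 -0.0402]
red [ 0.5209 -0.161   0.1497] res [-0.0327  0.0497  0.0608 -0.0094]
green [ 0.4929 -0.1881  0.1485] res [-0.0841  0.1283  0.1536 -0.0231]
handle top ends by plane .116, foot by plane .01
A [0.4203 0.3337 0.116 ] [0.426  0.2875 0.116 ] 0.046612249542520454 [0.4231 0.3106 0.116 ] foot [0.422  0.3155 0.015 ]
B [0.4162 0.2368 0.116 ] [0.4175 0.1965 0.116 ] 0.040341172551936304 [0.4168 0.2167 0.116 ] foot [0.4161 0.2204 0.015 ]
C [0.4331 0.0337 0.116 ] [0.4355 0.0025 0.116 ] 0.03128676980430897 [0.4343 0.0181 0.116 ] foot [0.4348 0.0171 0.015 ]
pegs by plane
1 0.05673517275162521 3.7601227260080745 [0.63   0.0191]
2 0.056610731883401155 4.218958688659643 [0.624  0.0894]
3 0.057705584975553344 4.606309934078421 [0.6179 0.159 ]
4 0.057024741336070904 5.684982693983229 [0.6119 0.2287]
pump [ 0.5372 -0.2753  0.178 ]
bar [ 0.5253 -0.1918  0.182 ]
red [ 0.5208 -0.1609  0.151 ]
green [ 0.493  -0.1879  0.151 ]
lidTL [ 0.5732 -0.1355  0.151 ]
lidTR [ 0.6006 -0.3179  0.151 ]
lidBR [ 0.4872 -0.3318  0.151 ]
lidBL [ 0.4606 -0.1478  0.151 ]
[np.float64(62.84441944995143), np.float64(295.49175997807174)] [np.float64(140.8483878913552), np.float64(99.42905094202041)]
```

move_arm(
  targets=[
    [[60,0,0,0,1],[60,0,0,0,1],[60,0,0,0,1],[60,0,0,0,1],[60,0,0,0,1]],
  ],
)

```text
time: 0.52
tool_pos: [0.2794, 0.5587, 0.2556]
tool_rot: [-0.0, 0.476, 0.879, -0.001]
contact_force: [-0.4, 0.3, 0.2]
gripper_width: 0.6
grasp_force: 0.0
```

move_arm(
  targets=[
    [[60,0,0,0,1],[60,0,0,0,1],[60,0,0,0,1],[60,0,0,0,1],[60,0,0,0,0.7]],
  ],
)

```text
time: 0.93
tool_pos: [0.2794, 0.5587, 0.2555]
tool_rot: [0.0, 0.676, 0.737, -0.001]
contact_force: [-0.9, 0.5, -0.5]
gripper_width: 0.6
grasp_force: 0.0
```

```bash
cat >> h.py <<'E'
from scipy.spatial.transform import Rotation as Ro
def to(*pts):
    s=state();w,x,y,z=s['tool_rot'];R=Ro.from_quat([x,y,z,w]).as_matrix();p=np.array(s['tool_pos'])
    print('t',round(s['time'],2),'tcp',p.round(4),'theta',np.degrees(np.arctan2(R[1,1],R[0,1])).round(2),'tilt',R[:,2].round(3),'g',round(s['gripper_width'],3),round(s['grasp_force'],1),'F',np.round(s['contact_force'],1))
    for q in pts: print(q,'scaled shift',(R.T@(np.array(q)-p)/.6).round(4)); p=np.array(q)
E
python3 - <<'E'
from h import *
to((.4205,.316,.2),(.4205,.316,.116))
E
```

```text
t 0.93 tcp [0.2794 0.5587 0.2555] theta 4.96 tilt [-0.001 -0.001 -1.   ] g 0.6 0.0 F [-0.9  0.5 -0.5]
(0.4205, 0.316, 0.2) scaled shift [-0.4232  0.1994  0.0928]
(0.4205, 0.316, 0.116) scaled shift [1.0e-04 1.0e-04 1.4e-01]
```

move_arm(
  targets=[
    [[60,-0.053,0.025,0,0],[60,-0.053,0.025,0,0],[60,-0.053,0.025,0,0],[60,-0.053,0.025,0,0],[60,-0.053,0.025,0,0]],
  ],
)

```text
time: 1.35
tool_pos: [0.369, 0.4059, 0.2557]
tool_rot: [-0.0, 0.674, 0.739, -0.0]
contact_force: [1.7, 0.4, -0.2]
gripper_width: 0.596
grasp_force: 0.0
```

move_arm(
  targets=[
    [[60,-0.053,0.025,0.03,0],[60,-0.053,0.025,0.03,0],[60,-0.053,0.025,0.03,0],[60,0,0,0,0],[60,0,0,0,0]],
  ],
)

```text
time: 1.77
tool_pos: [0.422, 0.3148, 0.2004]
tool_rot: [-0.001, 0.675, 0.737, -0.002]
contact_force: [-0.3, -0.0, 0.8]
gripper_width: 0.6
grasp_force: 0.0
```

```bash
python3 - <<'E'
from h import *
to((.4205,.316,.116))
save('top','t1.png');save('scene','s1.png')
a=cv2.imread('pics/t1.png')[190:280,170:360];b=cv2.imread('pics/s1.png')[130:290,195:315]
a=cv2.resize(a,(760,360));b=cv2.resize(b,None,fx=2,fy=2)
cv2.imwrite('pics/v1.png',cv2.resize(cv2.imread('pics/s1.png')[120:280,190:320],None,fx=4,fy=3.7) if 0 else a)
E
```

```text
t 1.77 tcp [0.422  0.3148 0.2004] theta 5.03 tilt [-0.003 -0.001 -1.   ] g 0.6 0.0 F [-0.3 -0.   0.8]
(0.4205, 0.316, 0.116) scaled shift [ 0.0024 -0.0018  0.1406]
```

View pics/s1.png

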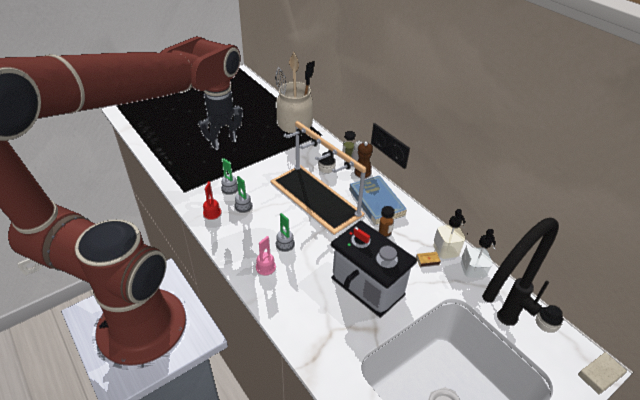

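```bash
python3 - <<'E'
from h import *
print(proj('scene',(.422,.3148,.2)),proj('scene',(.422,.3148,.116)),proj('scene',(.422,.3148,0)),proj('scene',(.4343,.018,.116)))
E
```

```text
[np.float64(223.80326954857392), np.float64(138.02426110788755)] [np.float64(226.7315168804193), np.float64(160.45359691622085)] [np.float64(230.41909233601302), np.float64(188.69911679174143)] [np.float64(283.84518789256606), np.float64(215.24422665157732)]
```

View pics/v1.png

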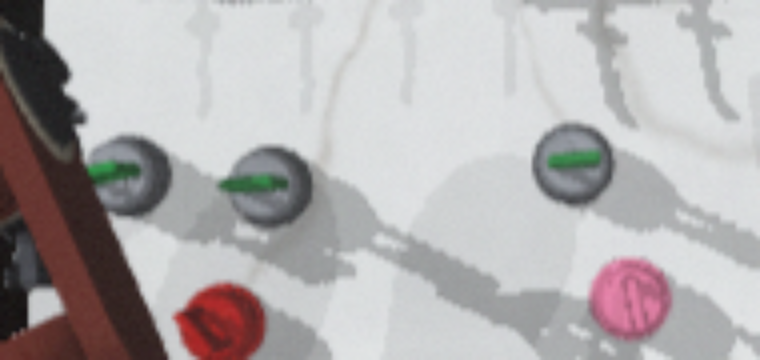

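```bash
python3 - <<'E'
from h import *
print(proj('top',(.422,.3148,.2)),proj('top',(.422,.3148,.35)),proj('top',(.4205,.316,.116)));save('top','t2.png');to()
E
```

```text
[np.float64(185.3724771470023), np.float64(231.89075975983872)] [np.float64(166.43786117607723), np.float64(229.60630293897805)] [np.float64(193.41249827362003), np.float64(233.51938088323854)]
t 1.92 tcp [0.4222 0.3175 0.2031] theta 5.29 tilt [ 0.001  0.001 -1.   ] g 0.602 0.0 F [-0.3 -0.2 -0.2]
```

View pics/t2.png

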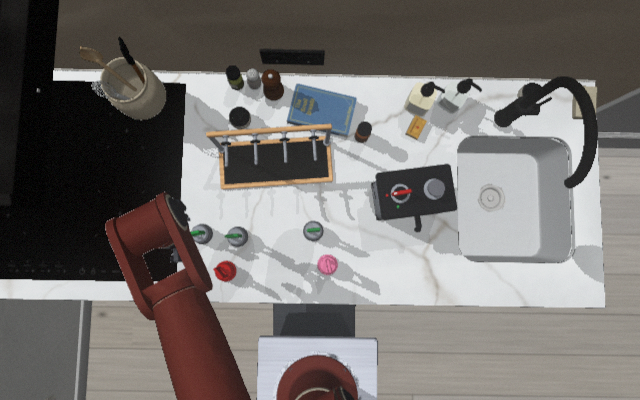

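move_arm(
  targets=[
    [[60,0,-0.003,0.048,0],[60,0,0,0.048,0],[60,0,0,0.047,0],[60,0,0,0,0],[0,0,0,0,0]],
  ],
)

```text
time: 2.33
tool_pos: [0.4192, 0.317, 0.1159]
tool_rot: [-0.0, 0.673, 0.739, -0.001]
contact_force: [-0.4, -0.2, 0.6]
gripper_width: 0.473
grasp_force: 0.0
```

move_arm(
  targets=[
    [[0,0,0,0,0],[0,0,0,0,0],[0,0,0,0,0],[0,0,0,0,0],[0,0,0,0,0]],
  ],
)

```text
time: 2.75
tool_pos: [0.4222, 0.3175, 0.1195]
tool_rot: [0.001, 0.674, 0.739, 0.003]
contact_force: [0.8, 1.0, 6.4]
gripper_width: 0.078
grasp_force: 62.7
```

move_arm(
  targets=[
    [[0,0,0,-0.03,0],[0,0,0,-0.05,0],[0,0,0,-0.05,0],[0,0,0,-0.05,0],[0,0,0,-0.047,0]],
  ],
)

```text
time: 3.17
tool_pos: [0.4204, 0.3163, 0.2548]
tool_rot: [0.0, 0.674, 0.739, 0.0]
contact_force: [0.5, 0.2, -0.2]
gripper_width: 0.082
grasp_force: 61.6
```

move_arm(
  targets=[
    [[0,-0.025,0.029,0,0],[0,-0.025,0.029,0,0],[0,-0.025,0.029,0,0],[0,-0.025,0.029,0,0],[0,-0.025,0.029,0,0]],
  ],
)

```text
time: 3.58
tool_pos: [0.5147, 0.2488, 0.2531]
tool_rot: [0.0, 0.674, 0.739, 0.0]
contact_force: [0.5, 0.3, -0.7]
gripper_width: 0.08
grasp_force: 61.6
```

move_arm(
  targets=[
    [[0,-0.025,0.029,0,0],[0,-0.025,0.03,0,0],[0,0,0,0,0],[0,0,0,0,0],[0,0,0,0,0]],
  ],
)

```text
time: 4.0
tool_pos: [0.5515, 0.2231, 0.2527]
tool_rot: [-0.0, 0.674, 0.739, -0.0]
contact_force: [-1.2, -0.1, -1.0]
gripper_width: 0.081
grasp_force: 61.6
```

```bash
python3 - <<'E'
from h import *
to();save('scene','s2.png');save('top','t3.png')
a=cv2.imread('pics/s2.png')[100:250,200:320];b=cv2.imread('pics/t3.png')[110:260,150:300]
cv2.imwrite('pics/v2.png',np.hstack([cv2.resize(a,None,fx=3.6,fy=3.6,interpolation=2),cv2.resize(b,(360,540))]))
E
```

```text
t 4.0 tcp [0.5515 0.2231 0.2527] theta 5.21 tilt [-0.001  0.    -1.   ] g 0.081 61.6 F [-1.2 -0.1 -1. ]
```

View pics/v2.png

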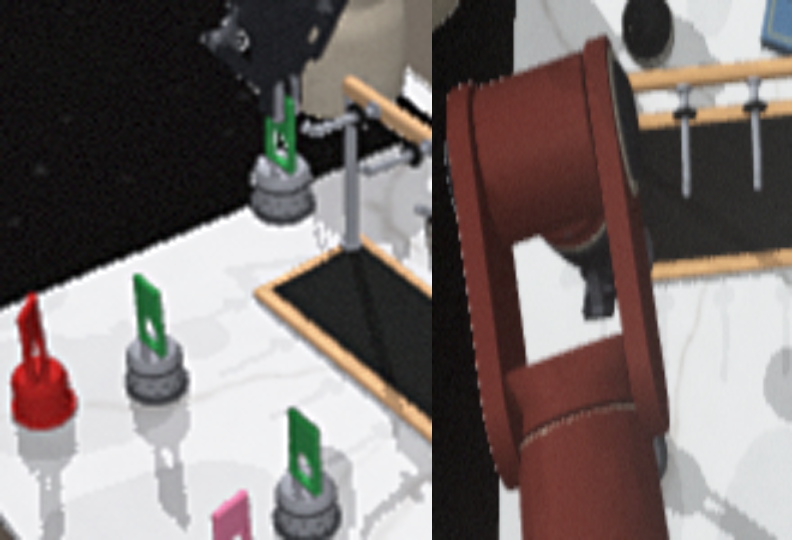

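The infuser is held upright with its eye at about (278,140) in the scene view, left of peg 4's tip at (285.5,135.5). I'll check this against the model.

```bash
python3 - <<'E'
from h import *
for z in (.116,.062,.02): print(z,proj('scene',(.5515,.2231,.137+z)))
u=np.array([.9959,.0868]);S=np.array([.612,.2285])
print('tip4',proj('scene',[*(S-.034*u),.2]))
# rays at seen foot/eye, intersect with plane z
print(ray('scene',278.3,140.3,.137+.062))
E
```

```text
0.116 [np.float64(277.36957345365147), np.float64(123.46776080685743)]
0.062 [np.float64(277.9295013004054), np.float64(138.80005957710466)]
0.02 [np.float64(278.34527486934957), np.float64(150.1850346534128)]
tip4 [np.float64(285.000876305702), np.float64(135.1099276464799)]
[0.54835665 0.21627607 0.199     ]
```

move_arm(
  targets=[
    [[0,0,0.025,0,0],[0,0,0.025,0,0],[0,0,0.025,0,0],[0,0,0.015,0,0],[0,0,0,0,0]],
  ],
)

```text
time: 4.52
tool_pos: [0.6063, 0.2284, 0.2527]
tool_rot: [0.0, 0.674, 0.739, 0.0]
contact_force: [-0.4, 0.2, -1.8]
gripper_width: 0.077
grasp_force: 61.6
```

move_arm(
  targets=[
    [[0,0,0,0.01,0],[0,0,0,0.011,0],[0,0,0,0.01,0],[0,0,0,0,0],[0,0,0,0,0]],
  ],
)

```text
time: 4.93
tool_pos: [0.6057, 0.2283, 0.2372]
tool_rot: [0.001, 0.674, 0.739, 0.001]
contact_force: [-2.5, 0.4, 10.0]
gripper_width: 0.077
grasp_force: 63.2
```

move_arm(
  targets=[
    [[0,0,0,-0.003,0],[25,0,0,0,0],[25,0,0,0,0],[25,0,0,0,0],[25,0,0,0,0]],
  ],
)

```text
time: 5.35
tool_pos: [0.6052, 0.2278, 0.235]
tool_rot: [-0.0, 0.674, 0.739, -0.001]
contact_force: [-0.0, -1.3, -0.3]
gripper_width: 0.247
grasp_force: 0.0
```

move_arm(
  targets=[
    [[25,0,0,-0.03,0],[25,0,0,-0.05,0],[25,0,0,-0.05,0],[25,0,0,0,0],[25,0,0,0,0]],
  ],
)

```text
time: 5.77
tool_pos: [0.6067, 0.2281, 0.3168]
tool_rot: [0.001, 0.674, 0.739, 0.002]
contact_force: [0.1, -0.4, -0.7]
gripper_width: 0.25
grasp_force: 0.0
```

```bash
python3 - <<'E'
from h import *
to();save('scene','s3.png');save('top','t4.png')
a=cv2.imread('pics/s3.png')[90:250,200:320];b=cv2.imread('pics/t4.png')[110:260,150:350]
cv2.imwrite('pics/v3.png',np.hstack([cv2.resize(a,None,fx=3.3,fy=3.3,interpolation=2),cv2.resize(b,(400,528))[:,:]]))
E
```

```text
t 5.77 tcp [0.6067 0.2281 0.3168] theta 5.23 tilt [ 0.005  0.001 -1.   ] g 0.25 0.0 F [ 0.1 -0.4 -0.7]
```

View pics/v3.png

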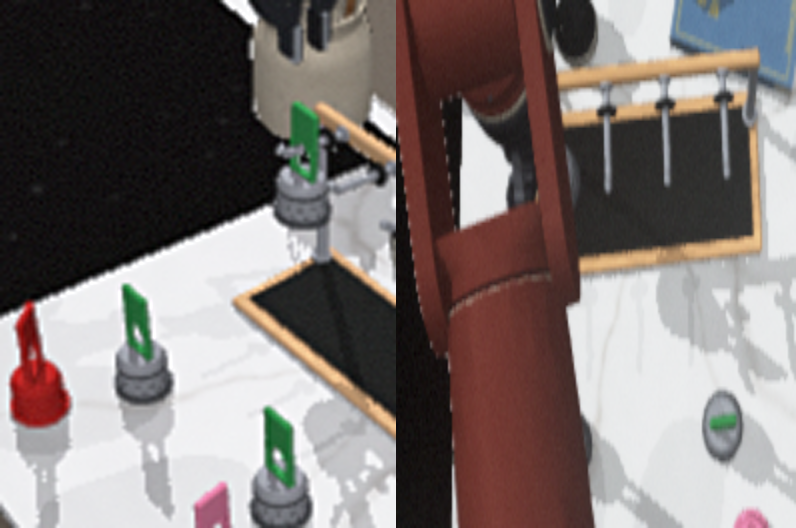

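Infuser A hangs on peg 4. Next is B.

move_arm(
  targets=[
    [[25,0.003,-0.045,0,0],[25,0.003,-0.055,0,0],[25,0.003,-0.055,0,0],[60,0.003,-0.055,0,0],[60,0.002,-0.055,0.02,0]],
  ],
)

```text
time: 6.28
tool_pos: [0.4454, 0.2217, 0.3017]
tool_rot: [0.0, 0.674, 0.739, 0.0]
contact_force: [-0.7, 0.8, 1.3]
gripper_width: 0.521
grasp_force: 0.0
```

move_arm(
  targets=[
    [[60,0.002,-0.051,0.05,0],[60,0,0,0.05,0],[60,0,0,0.05,0],[60,0,0,0,0],[60,0,0,0,0]],
  ],
)

```text
time: 6.7
tool_pos: [0.415, 0.2196, 0.2097]
tool_rot: [-0.002, 0.674, 0.739, -0.003]
contact_force: [0.2, -0.6, -0.3]
gripper_width: 0.598
grasp_force: 0.0
```

```bash
cat >> h.py <<'E'
def greens(f):
    i=cv2.imread('pics/'+f);m=cv2.inRange(cv2.cvtColor(i,cv2.COLOR_BGR2HSV),(50,100,50),(80,255,255))
    n,_,st,c=cv2.connectedComponentsWithStats(m)
    print(f,[(tuple(c[k].round(1).tolist()),int(st[k,4])) for k in range(1,n) if st[k,4]>25])
E
python3 - <<'E'
from h import *
to((.4165,.2201,.116));save('scene','s4.png')
for f in('scene0.png','s3.png','s4.png','top0.png'): greens(f)
E
```

```text
t 6.7 tcp [0.415  0.2196 0.2097] theta 5.23 tilt [-0.006 -0.002 -1.   ] g 0.598 0.0 F [ 0.2 -0.6 -0.3]
(0.4165, 0.2201, 0.116) scaled shift [0.0008 0.0036 0.1562]
scene0.png [((226.9, 168.1), 127), ((241.0, 186.7), 105), ((284.3, 224.7), 120)]
s3.png [((291.9, 131.3), 138), ((241.1, 186.8), 101), ((284.3, 224.7), 120)]
s4.png [((291.9, 131.3), 138), ((241.1, 186.8), 101), ((284.3, 224.7), 120)]
top0.png [((313.2, 229.5), 38), ((195.2, 232.7), 57), ((231.9, 235.4), 38)]
```

move_arm(
  targets=[
    [[60,0,0,0.04,0],[60,0,0,0.04,0],[60,0,0,0.04,0],[60,0,0,0.039,0],[0,0,0,0,0]],
  ],
)

```text
time: 7.17
tool_pos: [0.4155, 0.2196, 0.1146]
tool_rot: [-0.001, 0.674, 0.738, -0.003]
contact_force: [-1.0, -0.1, -0.6]
gripper_width: 0.477
grasp_force: 0.0
```

move_arm(
  targets=[
    [[0,0,0,0,0],[0,0,0,0,0],[0,0,0,0,0],[0,0,0,0,0],[0,0,0,0,0]],
  ],
)

```text
time: 7.58
tool_pos: [0.4185, 0.2207, 0.12]
tool_rot: [0.001, 0.674, 0.739, 0.002]
contact_force: [0.4, -0.9, 6.5]
gripper_width: 0.08
grasp_force: 64.5
```

move_arm(
  targets=[
    [[0,0,0,-0.03,0],[0,0,0,-0.05,0],[0,0,0,-0.05,0],[0,0,0,-0.05,0],[0,0,0,-0.047,0]],
  ],
)

```text
time: 8.0
tool_pos: [0.4168, 0.2202, 0.2557]
tool_rot: [0.0, 0.674, 0.739, 0.001]
contact_force: [-0.7, 0.7, -0.5]
gripper_width: 0.073
grasp_force: 63.7
```

```bash
python3 - <<'E'
from h import *
S=np.array([.6185,.1588]);u=np.array([.9964,.085])
to((*(S-.06*u),.2525),(*(S-.006*u),.2525));save('scene','s5.png');greens('s5.png')
E
```

```text
t 8.0 tcp [0.4168 0.2202 0.2557] theta 5.23 tilt [ 0.001  0.    -1.   ] g 0.073 63.7 F [-0.7  0.7 -0.5]
(np.float64(0.5587160000000001), np.float64(0.1537), 0.2525) scaled shift [-0.1319  0.2255  0.0056]
(np.float64(0.6125216), np.float64(0.15829), 0.2525) scaled shift [-0.0006  0.09    0.0001]
s5.png [((291.9, 131.2), 137), ((238.0, 153.2), 98), ((284.3, 224.7), 120)]
```

move_arm(
  targets=[
    [[0,-0.022,0.037,0,0],[0,-0.022,0.038,0,0],[0,-0.022,0.038,0,0],[0,-0.022,0.038,0,0],[0,-0.022,0.038,0,0]],
  ],
)

```text
time: 8.47
tool_pos: [0.5368, 0.1643, 0.2537]
tool_rot: [0.0, 0.674, 0.739, 0.0]
contact_force: [0.1, -0.5, -0.9]
gripper_width: 0.071
grasp_force: 63.7
```

move_arm(
  targets=[
    [[0,-0.022,0.037,0,0],[0,0,0,0,0],[0,0,0,0,0],[0,0,0,0,0],[0,0,0,0,0]],
  ],
)

```text
time: 8.88
tool_pos: [0.5583, 0.1542, 0.2536]
tool_rot: [-0.0, 0.674, 0.739, -0.0]
contact_force: [-0.4, -0.0, -0.4]
gripper_width: 0.073
grasp_force: 63.6
```

```bash
python3 - <<'E'
from h import *
to();save('scene','s6.png');greens('s2.png');greens('s6.png')
p=state()['tool_pos'];print(proj('scene',(.5510,.2231,.22)),proj('scene',(p[0],p[1],.22)))
E
```

```text
t 8.88 tcp [0.5583 0.1542 0.2536] theta 5.27 tilt [-0.  0. -1.] g 0.073 63.6 F [-0.4 -0.  -0.4]
s2.png [((278.2, 137.4), 94), ((241.1, 186.8), 101), ((284.3, 224.9), 121)]
s6.png [((292.9, 148.5), 96), ((284.3, 224.7), 120)]
[np.float64(277.57114758491184), np.float64(132.98988321400546)] [np.float64(292.9676832255017), np.float64(143.8566730771977)]
```

move_arm(
  targets=[
    [[0,0,0.025,0,0],[0,0,0.025,0,0],[0,0,0.025,0,0],[0,0,0.015,0,0],[0,0,0,0,0]],
  ],
)

```text
time: 9.35
tool_pos: [0.6135, 0.1591, 0.2536]
tool_rot: [0.0, 0.674, 0.739, 0.0]
contact_force: [-1.4, -0.5, -0.6]
gripper_width: 0.074
grasp_force: 63.7
```

move_arm(
  targets=[
    [[0,0,0,0.01,0],[0,0,0,0.01,0],[0,0,0,0.009,0],[0,0,0,0,0],[0,0,0,0,0]],
  ],
)

```text
time: 9.77
tool_pos: [0.6128, 0.1583, 0.2378]
tool_rot: [0.001, 0.674, 0.739, 0.0]
contact_force: [-1.7, -2.6, 6.5]
gripper_width: 0.079
grasp_force: 64.7
```

move_arm(
  targets=[
    [[0,0,0,0,0],[25,0,0,0,0],[25,0,0,0,0],[25,0,0,0,0],[25,0,0,0,0]],
  ],
)

```text
time: 10.18
tool_pos: [0.6124, 0.1587, 0.2354]
tool_rot: [-0.0, 0.674, 0.739, -0.0]
contact_force: [-0.8, 0.1, 0.0]
gripper_width: 0.248
grasp_force: 0.0
```

move_arm(
  targets=[
    [[25,0,0,-0.03,0],[25,0,0,-0.05,0],[25,0,0,-0.05,0],[25,0,0,0,0],[25,0,0,0,0]],
  ],
)

```text
time: 10.6
tool_pos: [0.6139, 0.1588, 0.3171]
tool_rot: [0.002, 0.674, 0.739, 0.002]
contact_force: [0.0, 0.9, -0.1]
gripper_width: 0.249
grasp_force: 0.0
```

```bash
python3 - <<'E'
from h import *
to((.4345,.0177,.31),(.4345,.0177,.2),(.4345,.0177,.116));save('scene','s7.png');greens('s7.png')
E
```

```text
t 10.6 tcp [0.6139 0.1588 0.3171] theta 5.23 tilt [ 0.005  0.001 -1.   ] g 0.249 0.0 F [ 0.   0.9 -0.1]
(0.4345, 0.0177, 0.31) scaled shift [-0.207  -0.3192  0.0101]
(0.4345, 0.0177, 0.2) scaled shift [-1.000e-04 -9.000e-04  1.833e-01]
(0.4345, 0.0177, 0.116) scaled shift [-0.     -0.0007  0.14  ]
s7.png [((291.9, 131.2), 138), ((307.1, 141.8), 147), ((284.3, 224.7), 120)]
```

move_arm(
  targets=[
    [[25,-0.02,-0.035,0,0],[25,-0.026,-0.04,0,0],[25,-0.027,-0.041,0,0],[60,-0.027,-0.041,0,0],[60,-0.027,-0.041,0,0]],
  ],
)

```text
time: 11.07
tool_pos: [0.4996, 0.0713, 0.3114]
tool_rot: [-0.002, 0.674, 0.739, -0.001]
contact_force: [-1.0, -0.3, -0.0]
gripper_width: 0.522
grasp_force: 0.0
```

move_arm(
  targets=[
    [[60,-0.027,-0.041,0,0],[60,-0.027,-0.041,0.04,0],[60,-0.026,-0.038,0.05,0],[60,0,0,0.05,0],[60,0,0,0.05,0]],
  ],
)

```text
time: 11.48
tool_pos: [0.4323, 0.0169, 0.1972]
tool_rot: [-0.001, 0.675, 0.738, -0.0]
contact_force: [0.3, 0.2, -0.8]
gripper_width: 0.599
grasp_force: 0.0
```

move_arm(
  targets=[
    [[60,0,0,0,0],[60,0,0,0,0],[60,0,0,0,0]],
  ],
)

```text
time: 11.73
tool_pos: [0.4346, 0.0176, 0.2009]
tool_rot: [0.0, 0.674, 0.739, 0.0]
contact_force: [0.3, 0.6, 0.5]
gripper_width: 0.601
grasp_force: 0.0
```

```bash
python3 - <<'E'
from h import *
to((.4345,.0177,.116));save('scene','s8.png');greens('s8.png')
E
```

```text
t 11.73 tcp [0.4346 0.0176 0.2009] theta 5.24 tilt [ 0. -0. -1.] g 0.601 0.0 F [0.3 0.6 0.5]
(0.4345, 0.0177, 0.116) scaled shift [ 1.000e-04 -2.000e-04  1.416e-01]
s8.png [((307.1, 141.6), 145), ((284.3, 224.7), 120)]
```

move_arm(
  targets=[
    [[60,0,0,0.048,0],[60,0,0,0.048,0],[60,0,0,0.046,0],[60,0,0,0,0],[0,0,0,0,0]],
  ],
)

```text
time: 12.2
tool_pos: [0.4344, 0.0177, 0.1155]
tool_rot: [-0.0, 0.674, 0.739, -0.0]
contact_force: [1.1, -0.0, 0.9]
gripper_width: 0.469
grasp_force: 0.0
```

move_arm(
  targets=[
    [[0,0,0,0,0],[0,0,0,0,0],[0,0,0,0,0],[0,0,0,0,0],[0,0,0,0,0]],
  ],
)

```text
time: 12.62
tool_pos: [0.436, 0.0174, 0.1178]
tool_rot: [0.002, 0.674, 0.739, 0.001]
contact_force: [-1.0, 0.2, 7.0]
gripper_width: 0.082
grasp_force: 60.3
```

move_arm(
  targets=[
    [[0,0,0,-0.03,0],[0,0,0,-0.05,0],[0,0,0,-0.05,0],[0,0,0,-0.05,0],[0,0,0,-0.047,0]],
  ],
)

```text
time: 13.03
tool_pos: [0.4342, 0.0176, 0.2534]
tool_rot: [0.001, 0.674, 0.739, 0.0]
contact_force: [1.1, -0.7, -2.0]
gripper_width: 0.078
grasp_force: 59.2
```

move_arm(
  targets=[
    [[0,0,0,0,0],[0,0,0,0,0]],
  ],
)

```text
time: 13.2
tool_pos: [0.4353, 0.0174, 0.2538]
tool_rot: [0.002, 0.674, 0.739, 0.002]
contact_force: [0.1, -0.2, -1.2]
gripper_width: 0.08
grasp_force: 59.2
```

```bash
python3 - <<'E'
from h import *
S=np.array([.6250,.0891]);u=np.array([.9964,.085])
to((*(S-.06*u),.2525),(*(S-.006*u),.2525));save('scene','s9.png');greens('s9.png')
E
```

```text
t 13.2 tcp [0.4353 0.0174 0.2538] theta 5.23 tilt [ 0.005 -0.001 -1.   ] g 0.08 59.2 F [ 0.1 -0.2 -1.2]
(np.float64(0.565216), np.float64(0.08399999999999999), 0.2525) scaled shift [0.0908 0.2257 0.0033]
(np.float64(0.6190216), np.float64(0.08859), 0.2525) scaled shift [-0.0006  0.09    0.0005]
s9.png [((307.3, 141.4), 137), ((284.3, 190.8), 105)]
```

move_arm(
  targets=[
    [[0,0.015,0.037,0,0],[0,0.015,0.038,0,0],[0,0.015,0.038,0,0],[0,0.015,0.038,0,0],[0,0.015,0.038,0,0]],
  ],
)

```text
time: 13.67
tool_pos: [0.5428, 0.0733, 0.2483]
tool_rot: [-0.002, 0.674, 0.739, -0.001]
contact_force: [-0.4, -0.4, -0.6]
gripper_width: 0.084
grasp_force: 59.2
```

move_arm(
  targets=[
    [[0,0.016,0.037,0,0],[0,0,0,0,0],[0,0,0,0,0],[0,0,0,0,0],[0,0,0,0,0]],
  ],
)

```text
time: 14.08
tool_pos: [0.5632, 0.0839, 0.2501]
tool_rot: [-0.001, 0.674, 0.738, -0.001]
contact_force: [0.3, -0.3, -1.1]
gripper_width: 0.078
grasp_force: 59.3
```

```bash
python3 - <<'E'
from h import *
to();save('scene','s10.png');greens('s10.png')
p=state()['tool_pos'];print(proj('scene',(p[0],p[1],.22)))
E
```

```text
t 14.08 tcp [0.5632 0.0839 0.2501] theta 5.2 tilt [-0.002 -0.    -1.   ] g 0.078 59.3 F [ 0.3 -0.3 -1.1]
s10.png [((290.9, 127.1), 75), ((308.9, 161.3), 99)]
[np.float64(308.8312540902093), np.float64(155.88087227174373)]
```

move_arm(
  targets=[
    [[0,0,0.025,-0.003,0],[0,0,0.025,0,0],[0,0,0.025,0,0],[0,0,0.015,0,0],[0,0,0,0,0]],
  ],
)

```text
time: 14.55
tool_pos: [0.6187, 0.0888, 0.253]
tool_rot: [0.0, 0.674, 0.738, 0.0]
contact_force: [-0.1, -1.3, -1.1]
gripper_width: 0.079
grasp_force: 59.3
```

move_arm(
  targets=[
    [[0,0,0,0.01,0],[0,0,0,0.01,0],[0,0,0,0.01,0],[0,0,0,0,0],[0,0,0,0,0]],
  ],
)

```text
time: 14.97
tool_pos: [0.6178, 0.0891, 0.2358]
tool_rot: [0.0, 0.674, 0.739, 0.0]
contact_force: [-0.6, -0.6, 4.1]
gripper_width: 0.077
grasp_force: 60.0
```

move_arm(
  targets=[
    [[0,0,0,0,0],[25,0,0,0,0],[25,0,0,0,0],[25,0,0,0,0],[25,0,0,0,0]],
  ],
)

```text
time: 15.38
tool_pos: [0.6177, 0.0892, 0.2342]
tool_rot: [-0.0, 0.674, 0.739, -0.0]
contact_force: [-0.3, -0.1, -0.4]
gripper_width: 0.25
grasp_force: 0.0
```

move_arm(
  targets=[
    [[25,0,0,-0.03,0],[25,0,0,-0.05,0],[25,0,0,-0.05,0],[25,0,0,0,0],[25,0,0,0,0]],
  ],
)

```text
time: 15.8
tool_pos: [0.6191, 0.0893, 0.3159]
tool_rot: [0.002, 0.674, 0.739, 0.002]
contact_force: [-0.9, 0.4, -0.4]
gripper_width: 0.249
grasp_force: 0.0
```

```bash
python3 - <<'E'
from h import *
to((.5255,-.1925,.31));save('scene','s11.png');greens('s11.png')
E
```

```text
t 15.8 tcp [0.6191 0.0893 0.3159] theta 5.23 tilt [ 0.005  0.    -1.   ] g 0.249 0.0 F [-0.9  0.4 -0.4]
(0.5255, -0.1925, 0.31) scaled shift [-0.4534 -0.1982  0.009 ]
s11.png [((291.9, 131.3), 137), ((307.2, 141.7), 144), ((323.3, 153.8), 154)]
```

move_arm(
  targets=[
    [[25,-0.05,-0.022,0,0],[25,-0.057,-0.025,0,0],[25,-0.058,-0.025,0,0],[25,-0.058,-0.025,0,0],[25,-0.058,-0.025,0,0]],
  ],
)

```text
time: 16.27
tool_pos: [0.559, -0.0864, 0.3104]
tool_rot: [-0.002, 0.674, 0.739, -0.001]
contact_force: [0.3, 0.7, 0.2]
gripper_width: 0.246
grasp_force: 0.0
```

move_arm(
  targets=[
    [[35,-0.058,-0.025,0,0],[35,-0.058,-0.025,0,0],[35,-0.056,-0.025,0,0],[35,0,0,0.04,-0.55],[35,0,0,0.04,0]],
  ],
)

```text
time: 16.68
tool_pos: [0.5244, -0.1945, 0.2642]
tool_rot: [0.001, 0.653, 0.757, 0.0]
contact_force: [-0.1, 0.9, -0.2]
gripper_width: 0.354
grasp_force: 0.0
```

move_arm(
  targets=[
    [[35,0,0,0,0],[35,0,0,0,0],[35,0,0,0,0],[35,0,0,0,0]],
  ],
)

```text
time: 17.02
tool_pos: [0.5258, -0.1921, 0.2664]
tool_rot: [0.001, 0.652, 0.758, 0.0]
contact_force: [0.1, 0.2, -0.2]
gripper_width: 0.348
grasp_force: 0.0
```

```bash
python3 - <<'E'
from h import *
to((.5253,-.1922,.23),(.5253,-.1922,.188));print(state()['joint_pos']);save('scene','s12.png');greens('s12.png')
save('top','t12.png')
a=cv2.imread('pics/s12.png')[180:320,300:440];b=cv2.imread('pics/t12.png')[130:250,350:480]
cv2.imwrite('pics/v4.png',np.hstack([cv2.resize(a,(400,400),interpolation=2),cv2.resize(b,(400,400))]))
E
```

```text
t 17.02 tcp [ 0.5258 -0.1921  0.2664] theta 8.57 tilt [ 0.002 -0.001 -1.   ] g 0.348 0.0 F [ 0.1  0.2 -0.2]
(0.5253, -0.1922, 0.23) scaled shift [-0.     -0.0009  0.0606]
(0.5253, -0.1922, 0.188) scaled shift [ 0.0001 -0.0001  0.07  ]
[-4.83174698e-01 -1.09797364e-01  1.75530284e+00 -1.17223482e-05
  1.49412228e+00 -6.32723334e-01]
s12.png [((292.2, 140.4), 33), ((306.5, 146.9), 64), ((323.6, 155.7), 127)]
```

View pics/v4.png

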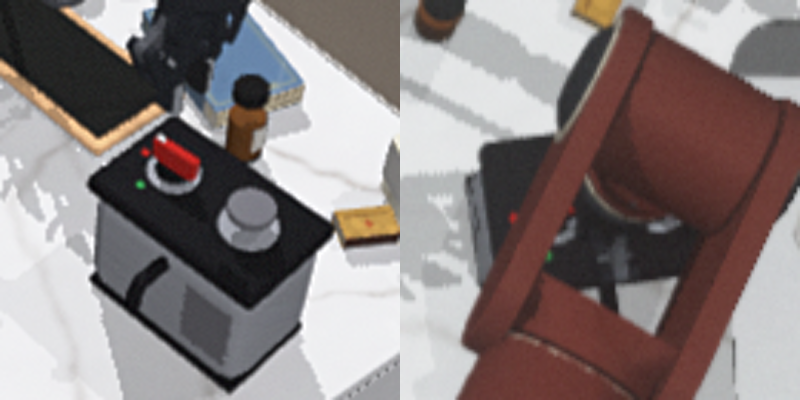

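move_arm(
  targets=[
    [[35,0,0,0.03,0],[35,0,0,0.04,0],[35,0,0,0.03,0],[35,0,0,0.02,0],[35,0,0,0.01,0]],
  ],
)

```text
time: 17.53
tool_pos: [0.5247, -0.1917, 0.1856]
tool_rot: [-0.001, 0.652, 0.758, -0.0]
contact_force: [-0.2, -0.1, -1.0]
gripper_width: 0.352
grasp_force: 0.0
```

move_arm(
  targets=[
    [[14,0,0,0,0],[14,0,0,0,0],[14,0,0,0,0],[14,0,0,0,0],[14,0,0,0,0]],
  ],
)

```text
time: 17.95
tool_pos: [0.5257, -0.1925, 0.1883]
tool_rot: [0.001, 0.653, 0.758, 0.0]
contact_force: [-1.0, -1.0, 0.0]
gripper_width: 0.139
grasp_force: 0.0
```

move_arm(
  targets=[
    [[13,0,0,0,-0.7],[13,0,0,0,-0.8],[13,0,0,0,-0.9],[13,0,0,0,-0.9],[13,0,0,0,-0.9]],
  ],
)

```text
time: 18.37
tool_pos: [0.5259, -0.1925, 0.1879]
tool_rot: [0.001, 0.47, 0.883, 0.0]
contact_force: [1.6, -1.3, 0.2]
gripper_width: 0.132
grasp_force: 2.6
```

move_arm(
  targets=[
    [[13,0,0,0,-0.9],[13,0,0,0,-0.9],[13,0,0,0,-0.9],[13,0,0,0,-0.9],[13,0,0,0,-0.9]],
  ],
)

```text
time: 18.78
tool_pos: [0.5259, -0.1925, 0.1879]
tool_rot: [0.001, 0.251, 0.968, -0.0]
contact_force: [2.2, -0.4, -0.9]
gripper_width: 0.126
grasp_force: 2.6
```

move_arm(
  targets=[
    [[13,0,0,0,-0.9],[13,0,0,0,-0.9],[13,0,0,0,-0.9],[13,0,0,0,-0.7],[13,0,0,0,0]],
  ],
)

```text
time: 19.2
tool_pos: [0.5258, -0.1924, 0.1879]
tool_rot: [0.001, 0.077, 0.997, -0.0]
contact_force: [-0.3, -0.0, 0.4]
gripper_width: 0.13
grasp_force: 0.3
```

```bash
python3 - <<'E'
from h import *
to();print(state()['ft_torque'])
E
```

```text
t 19.2 tcp [ 0.5258 -0.1924  0.1879] theta 81.18 tilt [ 0.002 -0.001 -1.   ] g 0.13 0.3 F [-0.3 -0.   0.4]
[ 0.06523955 -0.09546337 -0.01003147]
```

move_arm(
  targets=[
    [[13,0,0,0,-0.5],[13,0,0,0,-0.4],[13,0,0,0,0]],
  ],
)

```text
time: 19.45
tool_pos: [0.5257, -0.1923, 0.1879]
tool_rot: [0.001, 0.031, 1.0, -0.0]
contact_force: [1.2, -0.3, 1.0]
gripper_width: 0.131
grasp_force: 17.0
```

```bash
python3 - <<'E'
from h import *
to();print(state()['ft_torque'])
E
```

```text
t 19.45 tcp [ 0.5257 -0.1923  0.1879] theta 86.39 tilt [ 0.002 -0.    -1.   ] g 0.131 17.0 F [ 1.2 -0.3  1. ]
[ 0.11207695 -0.2696721  -0.46022326]
```

move_arm(
  targets=[
    [[13,0,0,0,0.5],[35,0,0,0,0],[35,0,0,0,0],[35,0,0,0,0],[35,0,0,-0.03,0]],
  ],
)

```text
time: 19.87
tool_pos: [0.5228, -0.1911, 0.2008]
tool_rot: [-0.004, 0.056, 0.998, 0.002]
contact_force: [-0.7, 0.1, -1.0]
gripper_width: 0.35
grasp_force: 0.0
```

move_arm(
  targets=[
    [[35,0,0,-0.04,0],[0,0,0,-0.034,0],[0,-0.011,-0.045,0,0],[0,-0.011,-0.045,0,0],[0,-0.012,-0.045,0,0]],
  ],
)

```text
time: 20.28
tool_pos: [0.5364, -0.2758, 0.2501]
tool_rot: [0.0, 0.056, 0.998, -0.0]
contact_force: [-0.2, 0.7, -0.1]
gripper_width: 0.001
grasp_force: 0.0
```

move_arm(
  targets=[
    [[0,0,0,0,0],[0,0,0,0,0],[0,0,0,0,0],[0,0,0,0,0]],
  ],
)

```text
time: 20.62
tool_pos: [0.5361, -0.2741, 0.249]
tool_rot: [-0.0, 0.056, 0.998, 0.0]
contact_force: [0.2, 0.7, -0.2]
gripper_width: -0.001
grasp_force: 0.0
```

```bash
python3 - <<'E'
from h import *
to((.5368,-.2752,.203),(.5368,-.2752,.189))
save('scene','s13.png')
cv2.imwrite('pics/v5.png',cv2.resize(cv2.imread('pics/s13.png')[170:310,250:440],(760,560),interpolation=2))
E
```

```text
t 20.62 tcp [ 0.5361 -0.2741  0.249 ] theta 83.58 tilt [-0.001  0.001 -1.   ] g -0.001 0.0 F [ 0.2  0.7 -0.2]
(0.5368, -0.2752, 0.203) scaled shift [-0.0015 -0.0018  0.0767]
(0.5368, -0.2752, 0.189) scaled shift [-0.     -0.      0.0233]
```

View pics/v5.png

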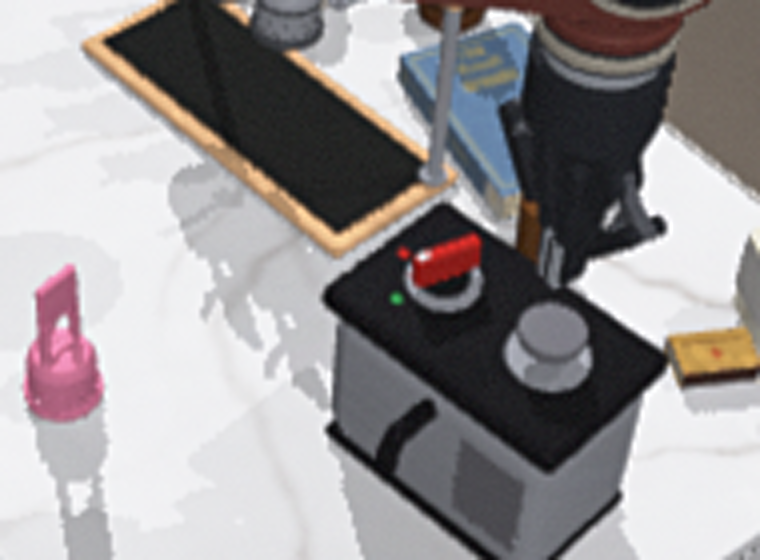

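move_arm(
  targets=[
    [[0,0,0,0.03,0],[0,0,0,0.03,0],[0,0,0,0.015,0],[0,0,0,0.01,0],[0,0,0,0.01,0]],
  ],
)

```text
time: 21.08
tool_pos: [0.5362, -0.2743, 0.1926]
tool_rot: [-0.0, 0.056, 0.998, 0.0]
contact_force: [-3.2, 2.3, 4.0]
gripper_width: 0.0
grasp_force: 2.0
```

move_arm(
  targets=[
    [[0,0,0,0.004,0],[0,0,0,0,0],[0,0,0,0,0]],
  ],
)

```text
time: 21.33
tool_pos: [0.5367, -0.275, 0.1911]
tool_rot: [0.001, 0.056, 0.998, -0.0]
contact_force: [-1.3, 2.1, 4.8]
gripper_width: 0.0
grasp_force: 2.1
```

move_arm(
  targets=[
    [[0,0,0,0.004,0],[0,0,0,0,0],[0,0,0,0,0]],
  ],
)

```text
time: 21.58
tool_pos: [0.537, -0.2754, 0.1891]
tool_rot: [0.001, 0.056, 0.998, -0.001]
contact_force: [-0.6, 2.5, 6.0]
gripper_width: 0.003
grasp_force: 3.0
```

move_arm(
  targets=[
    [[0,0,0,0.002,0],[0,0,0,0,0],[0,0,0,0,0]],
  ],
)

```text
time: 21.83
tool_pos: [0.537, -0.2754, 0.189]
tool_rot: [0.001, 0.056, 0.998, -0.001]
contact_force: [-2.7, 3.5, 10.3]
gripper_width: 0.001
grasp_force: 5.1
```

move_arm(
  targets=[
    [[0,0,0,0.003,0],[0,0,0,0,0],[0,0,0,0,0]],
  ],
)

```text
time: 22.08
tool_pos: [0.5371, -0.2755, 0.1888]
tool_rot: [0.001, 0.056, 0.998, -0.001]
contact_force: [-6.8, 6.4, 17.1]
gripper_width: 0.001
grasp_force: 8.3
```

move_arm(
  targets=[
    [[0,0,0,-0.025,0],[0,0,0,-0.025,0],[0,0,0,0,0],[0,0,0,0,0],[0,0,0,0,0]],
  ],
)

```text
time: 22.5
tool_pos: [0.5359, -0.275, 0.2133]
tool_rot: [-0.0, 0.057, 0.998, 0.0]
contact_force: [-0.3, -0.2, -1.1]
gripper_width: 0.001
grasp_force: 0.0
```

move_arm(
  targets=[
    [[0,0,0,0,0],[0,0,0,0,0],[0,0,0,0,0],[0,0,0,0,0],[0,0,0,0,0]],
  ],
)

```text
time: 22.92
tool_pos: [0.5361, -0.275, 0.2142]
tool_rot: [-0.0, 0.056, 0.998, 0.0]
contact_force: [-0.4, 1.5, 0.1]
gripper_width: 0.004
grasp_force: 0.0
```

move_arm(
  targets=[
    [[0,0,0,0.02,0],[0,0,0,0.02,0],[0,0,0,0.01,0],[0,0,0,0,0],[0,0,0,0,0]],
  ],
)

```text
time: 23.33
tool_pos: [0.5374, -0.2758, 0.1888]
tool_rot: [0.002, 0.056, 0.998, -0.001]
contact_force: [-4.9, 2.9, 18.4]
gripper_width: -0.004
grasp_force: 9.4
```

move_arm(
  targets=[
    [[0,0,0,0.001,0],[0,0,0,0,0],[0,0,0,0,0]],
  ],
)

```text
time: 23.58
tool_pos: [0.5374, -0.2758, 0.1888]
tool_rot: [0.002, 0.056, 0.998, -0.001]
contact_force: [-6.5, 3.4, 20.7]
gripper_width: 0.002
grasp_force: 10.3
```

move_arm(
  targets=[
    [[0,0,0,-0.03,0],[0,0,0,-0.04,0],[0,0,0,-0.04,0],[0,0,0,0,0],[0,0,0,0,0]],
  ],
)

```text
time: 24.0
tool_pos: [0.5366, -0.2752, 0.2504]
tool_rot: [0.001, 0.056, 0.998, -0.0]
contact_force: [0.3, 0.2, -0.3]
gripper_width: -0.0
grasp_force: 0.0
```

move_arm(
  targets=[
    [[35,0.011,0.045,0,0],[35,0.011,0.045,0,0],[35,0.012,0.045,0,0],[35,0,0,0,0.5],[35,0,0,0,0]],
  ],
)

```text
time: 24.42
tool_pos: [0.524, -0.1905, 0.247]
tool_rot: [-0.002, 0.082, 0.997, 0.001]
contact_force: [0.4, -0.3, 0.2]
gripper_width: 0.35
grasp_force: 0.0
```

move_arm(
  targets=[
    [[35,0,0,0,0],[35,0,0,0,0],[35,0,0,0,0]],
  ],
)

```text
time: 24.67
tool_pos: [0.5249, -0.1928, 0.2491]
tool_rot: [-0.001, 0.083, 0.997, 0.0]
contact_force: [0.9, 0.5, 0.5]
gripper_width: 0.346
grasp_force: 0.0
```

```bash
python3 - <<'E'
from h import *
to((.5256,-.1923,.188));save('scene','s14.png');greens('s14.png')
E
```

```text
t 24.67 tcp [ 0.5249 -0.1928  0.2491] theta 80.51 tilt [-0.001  0.001 -1.   ] g 0.346 0.0 F [0.9 0.5 0.5]
(0.5256, -0.1923, 0.188) scaled shift [-0.0012  0.0009  0.1018]
s14.png [((306.9, 151.9), 27), ((323.7, 159.9), 68)]
```

move_arm(
  targets=[
    [[35,0,0,0.03,0],[35,0,0,0.03,0],[35,0,0,0.025,0],[35,0,0,0.017,0],[35,0,0,0,0]],
  ],
)

```text
time: 25.13
tool_pos: [0.5237, -0.192, 0.1857]
tool_rot: [-0.002, 0.083, 0.997, 0.001]
contact_force: [-0.4, 1.1, -0.7]
gripper_width: 0.349
grasp_force: 0.0
```

move_arm(
  targets=[
    [[13,0,0,0,0],[13,0,0,0,0],[13,0,0,0,0],[13,0,0,0,0],[13,0,0,0,0]],
  ],
)

```text
time: 25.55
tool_pos: [0.5255, -0.1925, 0.1897]
tool_rot: [0.001, 0.083, 0.997, -0.0]
contact_force: [0.5, 0.7, 0.5]
gripper_width: 0.13
grasp_force: 0.0
```

move_arm(
  targets=[
    [[13,0,0,0,0.7],[13,0,0,0,0.8],[13,0,0,0,0.9],[13,0,0,0,0.9],[13,0,0,0,0.9]],
  ],
)

```text
time: 25.97
tool_pos: [0.5254, -0.1921, 0.1895]
tool_rot: [0.001, 0.3, 0.954, 0.0]
contact_force: [-0.1, 1.0, 0.9]
gripper_width: 0.126
grasp_force: 2.6
```

move_arm(
  targets=[
    [[13,0,0,0,0.9],[13,0,0,0,0.9],[13,0,0,0,0.9],[13,0,0,0,0.9],[13,0,0,0,0.9]],
  ],
)

```text
time: 26.38
tool_pos: [0.5256, -0.192, 0.1895]
tool_rot: [0.001, 0.514, 0.858, 0.0]
contact_force: [1.1, 0.8, 0.8]
gripper_width: 0.131
grasp_force: 2.6
```

move_arm(
  targets=[
    [[13,0,0,0,0.9],[13,0,0,0,0.9],[13,0,0,0,0.9],[13,0,0,0,0.6],[13,0,0,0,0]],
  ],
)

```text
time: 26.8
tool_pos: [0.5257, -0.192, 0.1895]
tool_rot: [0.001, 0.653, 0.757, 0.001]
contact_force: [1.2, 1.2, 0.1]
gripper_width: 0.132
grasp_force: 0.8
```

```bash
python3 - <<'E'
from h import *
to();print(state()['ft_torque'])
E
```

```text
t 26.8 tcp [ 0.5257 -0.192   0.1895] theta 8.49 tilt [ 0.002  0.    -1.   ] g 0.132 0.8 F [1.2 1.2 0.1]
[ 0.2121733  -0.19424622  0.02267878]
```

move_arm(
  targets=[
    [[13,0,0,0,0.5],[13,0,0,0,0.5],[13,0,0,0,0]],
  ],
)

```text
time: 27.05
tool_pos: [0.5257, -0.1921, 0.1895]
tool_rot: [0.001, 0.691, 0.723, 0.001]
contact_force: [1.1, 1.5, 1.8]
gripper_width: 0.132
grasp_force: 13.3
```

```bash
python3 - <<'E'
from h import *
to();print(state()['ft_torque'])
E
```

```text
t 27.05 tcp [ 0.5257 -0.1921  0.1895] theta 2.63 tilt [ 0.002 -0.    -1.   ] g 0.132 13.3 F [1.1 1.5 1.8]
[ 0.25831766 -0.31638172  0.33952992]
```

move_arm(
  targets=[
    [[13,0,0,0,-0.6],[35,0,0,0,0],[35,0,0,0,0],[35,0,0,0,0],[35,0,0,-0.03,0]],
  ],
)

```text
time: 27.47
tool_pos: [0.5228, -0.1913, 0.2026]
tool_rot: [-0.004, 0.668, 0.744, -0.001]
contact_force: [-1.2, -0.7, -1.2]
gripper_width: 0.354
grasp_force: 0.0
```

move_arm(
  targets=[
    [[35,0,0,-0.05,0],[35,0,0,-0.06,0],[35,0,0,-0.06,0],[35,-0.03,-0.03,0,0],[35,-0.05,-0.04,0,0]],
  ],
)

```text
time: 27.88
tool_pos: [0.49, -0.2439, 0.3128]
tool_rot: [0.003, 0.667, 0.745, 0.001]
contact_force: [0.2, -0.3, -0.2]
gripper_width: 0.351
grasp_force: 0.0
```

move_arm(
  targets=[
    [[35,-0.05,-0.04,0,0],[35,-0.05,-0.04,0,0],[35,-0.05,-0.04,0,0],[35,-0.05,-0.04,0,0],[35,-0.05,-0.04,0,0]],
  ],
)

```text
time: 28.3
tool_pos: [0.3837, -0.4077, 0.3087]
tool_rot: [0.0, 0.668, 0.744, -0.0]
contact_force: [0.4, -0.3, 0.8]
gripper_width: 0.349
grasp_force: 0.0
```

move_arm(
  targets=[
    [[35,0,0,0,0],[35,0,0,0,0],[35,0,0,0,0],[35,0,0,0,0],[35,0,0,0,0]],
  ],
)

```text
time: 28.72
tool_pos: [0.3859, -0.4054, 0.3088]
tool_rot: [0.0, 0.668, 0.745, 0.0]
contact_force: [0.4, -0.5, 0.2]
gripper_width: 0.351
grasp_force: 0.0
```

```bash
python3 - <<'E'
from h import *
to();save('scene','s15.png');greens('s15.png');save('top','t15.png');greens('t15.png')
a=cv2.imread('pics/s15.png')[80:320,190:430];b=cv2.imread('pics/t15.png')[70:310,180:480]
cv2.imwrite('pics/v6.png',np.hstack([cv2.resize(a,(400,400),interpolation=2),cv2.resize(b,(400,400),interpolation=2)]))
E
```

```text
t 28.72 tcp [ 0.3859 -0.4054  0.3088] theta 6.23 tilt [ 0.  0. -1.] g 0.351 0.0 F [ 0.4 -0.5  0.2]
s15.png []
t15.png [((284.4, 149.2), 125), ((254.1, 150.7), 124), ((225.4, 153.4), 124)]
```

View pics/v6.png

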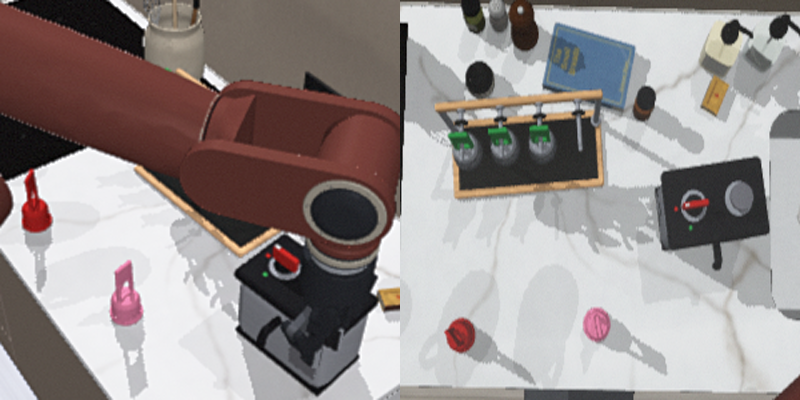

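The final view shows three infusers hanging on pegs 2–4, the valve shut and pump head up, no other green handles, and the bystanders where they were. I'm handing the job in.

```bash
python3 -c "
from plant import job
print(job.job_done())"
```

```text
the job is handed in; nothing more can be done
None
```

The job is handed in, but the hand-in gave no verdict: I opened the valve, pumped twice to the stop, shut the valve again, and hung the three infusers present on pegs 2, 3 and 4.

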